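# Shut and lock the drawer case

### The arm

A 7-joint arm with a two-finger parallel gripper is mounted at the origin on a cart in front of the work surface, level with it; the furniture and walls round the work are solid. World frame = base frame: x ahead of the robot, y to its left, z up, the work surface at z = 0. Lengths are in m, angles in degrees, forces in N, time in s.
With the tool pointing down it reaches from about 0.35 to 0.9 m from the base axis. Payload 19.9 kg.
Tool frame: the origin (TCP) lies on the centre line of the jaws, within the pads' length; the fingertips stand 22 mm ahead of it and the grasp point (between the pads) lies 3 mm ahead of it; z points along the fingers, y is the direction in which the jaws open and shut (so a half turn about z gives the same grasp; the last joint's range is limited). The gripper opens to 94 mm and grips with 3 to 60 N. Pads are 16 mm wide; open, the fingers measure 119 mm over their backs; the gripper's body (75 mm by 177 mm) begins 78 mm behind the grasp point.
Start: joints at [68.784, 23.915, -0.59, 92.452, 0.269, 63.638, -3.037], TCP at [0.202, -0.591, 0.205] pointing down, gripper open.
Joint ranges: [-161.28, 161.28], [-22.2, 115.67], [-73.04, 71.86], [3.21, 147.25], [-68.34, 248.33], [10.77, 114.83], [-161.83, 161.83]. Speed limits (degrees/s): [108.29, 108.29, 136.94, 136.94, 172.46, 172.46, 172.46].

### API

Orientations are given as a 3x3 rotation matrix whose columns are the frame's x, y, z axes.
In Python, from workcell import robot, imaging gives the robot as it stands.
- The arm moves only by the shell command python3 -m creep 'ROWS' [FORCE]. ROWS is JSON, a list of rows, each a list of 3 entries, a list of its own where there are three numbers: the shift along the tool's x, y, z in cm, then the turn, a rotation vector about the tool's x, y, z in rad, then the finger opening in cm, from 0 to 9.4. In form: [[[tx, ty, tz], [rx, ry, rz], grip], ...]. A call has exactly 8 rows; each row is the pose to reach, as a shift and turn from the pose commanded when the call began, along the tool's axes at that moment; what a row does not reach only later rows make up. A row lasts 1/12 s, in which the tool goes at most 41.7 mm and 7.16 degrees, less where a joint would pass 70% of its speed; a pose out of reach is approached as far as the arm can. A call with a gripper value outside its range is refused whole. The fingers move at their own pace and stop on an object; FORCE is the grip in N (left out, the last holds). Time passes only in rows, so rows that repeat a pose let the fingers close, or fill a call up. It gives the time, the measured TCP pose, the force and the opening at its end, in the units of the state.
- robot.get_obs(): the state, without advancing time (a new reading comes with each control period).
- imaging.capture(name): name is "side" or "top" or "wrist"; returns a dict with "pixels" (420x560x3 uint8, red, green, blue), "camera_matrix" (3x3 intrinsics, pixels), "k1" (the pictures are not rectified: a ray, as slopes to the right and down, at radius r is drawn at 1 + k1 r^2 times it, then the intrinsics apply), "xyz" and "attitude" of the camera in the world; the wrist camera has in their place "tool_from_camera" (4x4, takes a point from camera to tool coordinates, whose origin is the TCP and whose axes are the flange's). Camera axes: x right, y down, z forward; pixel columns grow to the right and rows downward; lengths in m; the calibration is good to about 2 mm. A picture is of the moment at which its call begins: read the wrist's pose just before it. There is no depth.
- robot.job_done(): hands the job in, once; it reports no verdict.
Trained networks look in a picture, given as the dict that the camera call returned (one of the last four; its "shot" number tells which), for a name from the list of things; names that differ only in an ending like _2 or _b are one class to them, and where a whole thing is asked for, a point or a joint stands for the part that bears it (a point fixed in the world has none). Each returns a list of dicts, best first, with "conf" (0 to 1); they miss things now and then, are a little off and sometimes report something else, mostly with a low value. They report only what shows in the picture. A call takes as long as a camera call.
- imaging.trace(picture, label): "mask" (420x560 bool, what is visible of it) and "xy" ([column, row] in pixels, amid what is visible of it).
The state is a dict: "t": time; "joint_positions": joint angles; "joint_velocities": joint speeds; "effort": joint torques, N m; "eef_pos": TCP position; "tool_rot": TCP orientation; "contact_force": force on the tool from outside, world axes, zero at the start; "wrist_torque": the same for the moment, N m; "gripper_width": finger opening in m.
Only numpy, scipy, OpenCV 4.12 (cv2) and the standard library are available. Lean on these libraries where they do the work, as an engineer would, in place of code of your own. Each camera call takes 0.05 s, during which the arm holds its last target.

### The job

Push both open drawers of the small drawer case fully home with the fingertips, and only then push the lock bar on top of the case all the way across to the right, so that its two teeth stand before the drawer fronts. Push only: do not grip the drawer fronts or the upright tab of the bar, and leave the tape, ring, hex adapter and arbor on and beside the case standing where they are.

Things in the scene. Friction and masses are not known exactly. Their poses are not given: they have to be found in the camera images.
- case: low grey steel drawer case fixed to the bench, 282 wide (y) x 176 deep (x) x 72 mm high, two drawers side by side. Origin at the foot of its front face on the middle line, on the bench; own +x points into the case away from the robot, own +y to its left (seen from the robot), z up. The case may be turned some degrees on the bench
- left_drawer (a joint): opening of the left drawer (m): 0 fully home with its front flush with the case face, up to 0.13 open, sliding out along the case's -x. Firm stop at 0; friction about 2 N, no spring
- right_drawer (a joint): the same for the right drawer
- left_face (a point): centre line of the left drawer's flat outer front face, 40 mm above the bench (moves with the drawer; case y = +62 mm). The front is 87 wide, reaches from 8 to 66 mm above the bench and is 6 mm thick; a small pull lip 44 wide sticks out 10 mm at its foot, 11 to 14 mm above the bench. Axes as the case's
- right_face (a point): the same for the right drawer, case y = -62 mm
- left_outer: outer sheet of the left drawer's front, with the pull lip; origin at the foot of the outer face at bench height
- left_inner: inner sheet of the left drawer's front, 3 mm lower at the top, same origin; touching outer and inner sheet at once counts as gripping the front
- right_outer: outer sheet of the right drawer's front, origin likewise
- right_inner: inner sheet of the right drawer's front, origin likewise
- lock (a joint): travel of the lock bar (m): about 0 unlocked with the teeth over the case's uprights beside the drawers, 0.045 locked with the teeth before the drawer fronts (firm stop). It grows as the bar slides along the case's -y (to the right); friction about 2.5 N, no spring
- tab (a point): centre of the upright steel tab on the lock bar, moving with it: 28 (case x) x 8 (case y) x 28 mm high, from 79 to 107 mm above the bench, 17 mm behind the case face. The bar's top is 80 mm and that of two straps over it 84 mm above the bench; the straps lie at case y = +51 to +84 mm. The bar's two teeth (20 mm wide, at case y = +124 mm and 0 when unlocked) hang 9 mm before the case face, 53 to 79 mm above the bench
- tab_left: left cheek (3 mm sheet, 24 x 26 mm) of that tab, origin as the bar's (at the case's origin when unlocked)
- tab_right: right cheek of that tab; touching both cheeks at once counts as gripping the tab
- thread_tape: bystander: roll of thread seal tape, 57 mm across, 14 high, lying on the back of the case top (72 mm up); origin centre of its underside
- spacer_ring: bystander: flat steel ring, 54 mm across, 12 high, on the back of the case top; origin centre of its underside
- hex_adapter: bystander: hex pipe adapter standing on the bench beside the case, 51x44x94 mm; origin centre of its underside
- arbor: bystander: stepped round arbor standing on the bench beside the case, 43 mm across, 98 high; origin centre of its underside

How it is judged:
By the outcome, as a careful person would: the job done as asked, in the order asked, and still so for the second after the job is handed in, with the robot touching nothing.
It also fails if it takes over 48 s, if anything falls off the work surface, if the arm or the gripper's body presses on something with over 40 N, if the wrist force passes 120 N, or if a joint passes its speed limit or range.

## Working session

There is one attempt and no reset: what is moved stays moved. The work goes in short steps, Python scripts to look and compute and a shell command to move; the robot and the scene stay as the last step left them, time stands still between calls to the robot, and variables do not carry over. Pictures are saved under pics/ and viewed, and the job is handed in when it is done.

```bash
ls; mkdir -p pics; python3 - <<'E'
from workcell import robot, imaging
import cv2, numpy as np
o=robot.get_obs()
print(o)
for n in ["side","top"]:
    p=imaging.capture(n)
    cv2.imwrite(f"pics/{n}0.png",p["pixels"][:,:,::-1])
    print(n,{k:v for k,v in p.items() if k!="pixels"})
    for l in ["case","left_outer","right_outer","tab","thread_tape","spacer_ring","hex_adapter","arbor"]:
        r=imaging.trace(p,l)
        print(l,[(round(d["conf"],2),np.round(d["xy"]),int(d["mask"].sum())) for d in r[:2]])
E
```

```text
pics
{'t': 0.0, 'joint_positions': array([68.78248966, 23.95068829, -0.5901126 , 92.48538838,  0.26972288,
       63.63873694, -3.03948109]), 'joint_velocities': array([-0.00389588,  0.09661121, -0.04392142, -0.01081695, -0.00765542,
        0.04093579,  0.06436519]), 'effort': array([ 1.12512545e-03, -8.51267052e+01,  6.39671870e-01, -4.25991905e+01,
       -4.87505074e-02,  1.86123425e-02,  8.42176769e-05]), 'eef_pos': array([ 0.20168461, -0.59115589,  0.20439745]), 'tool_rot': array([[ 9.46438630e-01,  3.22883352e-01, -5.09465746e-04],
       [ 3.22883738e-01, -9.46437905e-01,  1.17661951e-03],
       [-1.02266842e-04, -1.27809636e-03, -9.99999178e-01]]), 'contact_force': array([-0.53618654,  0.28124412, -1.0852154 ]), 'wrist_torque': array([-0.01240588, -0.03898235, -0.0188481 ]), 'gripper_width': 0.09372684654924372}
side {'camera_matrix': array([[467.78214967,   0.        , 281.53109793],
       [  0.        , 467.78214967, 220.09998385],
       [  0.        ,   0.        ,   1.        ]]), 'k1': -0.004782960720582719, 'xyz': array([ 0.38355017, -0.69545737,  0.59960376]), 'att
[... 707 characters left out ...]
.        ,   1.        ]]), 'k1': 0.028374787289074506, 'xyz': array([0.39235216, 0.01799034, 1.37785028]), 'attitude': array([[ 0.02291975, -0.9811752 ,  0.19175481],
       [-0.99973581, -0.02216264,  0.00609248],
       [-0.001728  , -0.19184379, -0.98142395]]), 'shot': 2}
case [(0.79, array([257., 213.]), 8805)]
left_outer [(0.65, array([232., 275.]), 131)]
right_outer [(0.57, array([278., 258.]), 148), (0.56, array([234., 258.]), 1579)]
tab [(0.59, array([241., 221.]), 760)]
thread_tape [(0.63, array([243., 187.]), 237)]
spacer_ring [(0.73, array([290., 187.]), 288)]
hex_adapter [(0.61, array([180., 212.]), 329)]
arbor [(0.74, array([243., 224.]), 626), (0.51, array([338., 212.]), 258)]
```

```bash
python3 - <<'E'
import cv2
a=cv2.imread("pics/top0.png")[150:310,150:370]; cv2.imwrite("pics/top0c.png",cv2.resize(a,None,fx=3.6,fy=3.6,interpolation=cv2.INTER_CUBIC))
a=cv2.imread("pics/side0.png")[130:330,150:380]; cv2.imwrite("pics/side0c.png",cv2.resize(a,None,fx=3,fy=3,interpolation=cv2.INTER_CUBIC))
E
```

```text
(no output)
```

View pics/top0c.png

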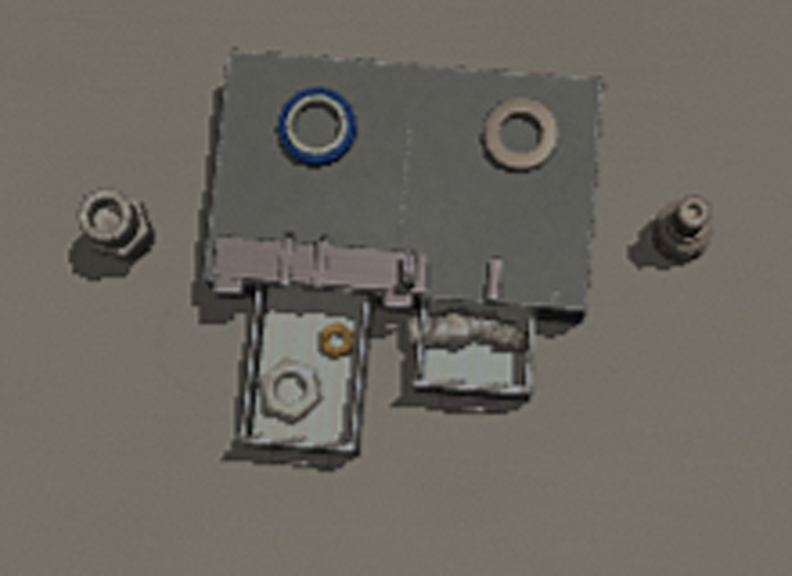

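View pics/side0c.png

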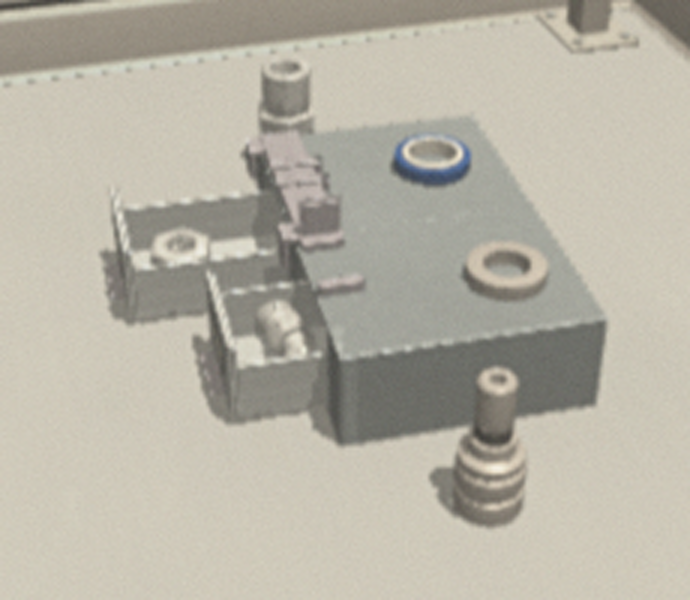

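View pics/side0.png

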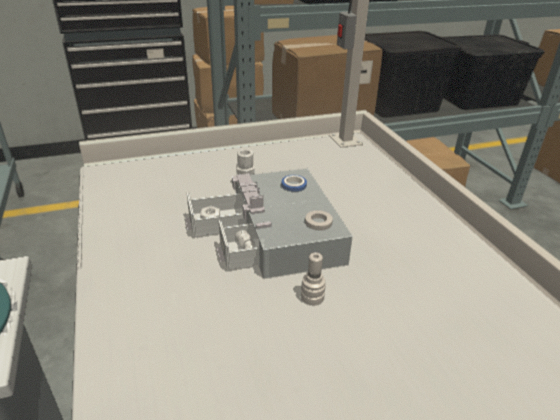

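```bash
cat > h.py <<'E'
import numpy as np, cv2
from scipy.optimize import least_squares
def proj(p,P):
    c=(np.atleast_2d(P)-p["xyz"])@p["attitude"]
    s=c[:,:2]/c[:,2:]; s=s*(1+p["k1"]*(s**2).sum(1,keepdims=True))
    K=p["camera_matrix"]; return s@K[:2,:2].T+K[:2,2]
def ray(p,uv,z):
    f=lambda q: proj(p,[[q[0],q[1],z]])[0]-uv
    return least_squares(f,[.6,0]).x
def toW(pose,c):
    c=np.atleast_2d(c); a=pose[2]; R=np.array([[np.cos(a),-np.sin(a)],[np.sin(a),np.cos(a)]])
    return np.c_[c[:,:2]@R.T+pose[:2],c[:,2]]
E
python3 - <<'E'
from h import *
from workcell import imaging, robot
t=imaging.capture("top"); s=imaging.capture("side")
d,w,h=.176,.141,.072
C=np.array([[d,w,h],[d,-w,h],[0,-w,h],[0,w,h]])
ut=np.array([[232,52],[602,78],[583,308],[208,290]])/3.6+150
us=np.array([[472,118],[606,320],[338,360]])/3+[150,130]
f=lambda q:np.r_[(proj(t,toW(q,C))-ut).ravel(),(proj(s,toW(q,C[:3]))-us).ravel()]
q=least_squares(f,[.5,0,0]).x
print(q,np.degrees(q[2])); print(np.round(f(q),1))
for nm,ims,uv,y in [("L",t,[[240,440],[355,448]],.062),("R",t,[[413,383],[530,396]],-.062),]:
    for p in uv:
        x=ray(ims,np.array(p)/3.6+150,.066)-q[:2]; a=q[2]
        print(nm,np.cos(a)*x[0]+np.sin(a)*x[1],-np.sin(a)*x[0]+np.cos(a)*x[1])
for p in [[117,190],[208,272],[235,350]]:
    x=ray(s,np.array(p)/3+[150,130],.066)-q[:2]; a=q[2]
    print("side",np.cos(a)*x[0]+np.sin(a)*x[1],-np.sin(a)*x[0]+np.cos(a)*x[1])
x=ray(t,np.array([407,258])/3.6+150,.107)-q[:2]
print("tab top",np.cos(a)*x[0]+np.sin(a)*x[1],-np.sin(a)*x[0]+np.cos(a)*x[1])
for n,p,z in [("hex",(108,215),.094),("arbor",(692,213),.098)]:
    x=ray(t,np.array(p)/3.6+150,z); print(n,x); x=x-q[:2]
    print(np.cos(a)*x[0]+np.sin(a)*x[1],-np.sin(a)*x[0]+np.cos(a)*x[1])
# overlay
im=cv2.resize(t["pixels"][150:310,150:370,::-1],None,fx=3.6,fy=3.6)
tab=np.array([[x,y,z] for x in(.003,.031) for y in(-.004,.004) for z in(.079,.107)])
for P,col in [(C,(0,0,255)),(C*[1,1,0],(0,255,0)),(tab,(255,255,0))]:
    for u in (proj(t,toW(q,P))-150)*3.6: cv2.circle(im,tuple(int(v) for v in u),3,col,-1)
cv2.imwrite("pics/ov.png",im)
E
```

```text
[ 0.58527597  0.08921963 -0.05187052] -2.971961710954665
[-0.6 -0.1  0.7  0.2  1.8  0.8 -0.7 -2.1 -1.4 -1.1  0.1 -0.4 -0.1  0.2]
L -0.11207708916186385 0.10504878479203335
L -0.11165839174286823 0.021547146892384756
R -0.061677531460858304 -0.016403696996196888
R -0.06476234758360318 -0.10206983456041062
side -0.10589713127011169 0.10057067026662607
side -0.059303645307042144 -0.019527804746211005
side -0.05727203205154776 -0.10781326900086141
tab top 0.0231954680041753 -0.006760084654361964
hex [0.6370544  0.29974133]
0.04079381386553116 0.2129231276291474
arbor [ 0.64730697 -0.12348021]
0.07297547325157071 -0.20919762163364009
```

View pics/ov.png

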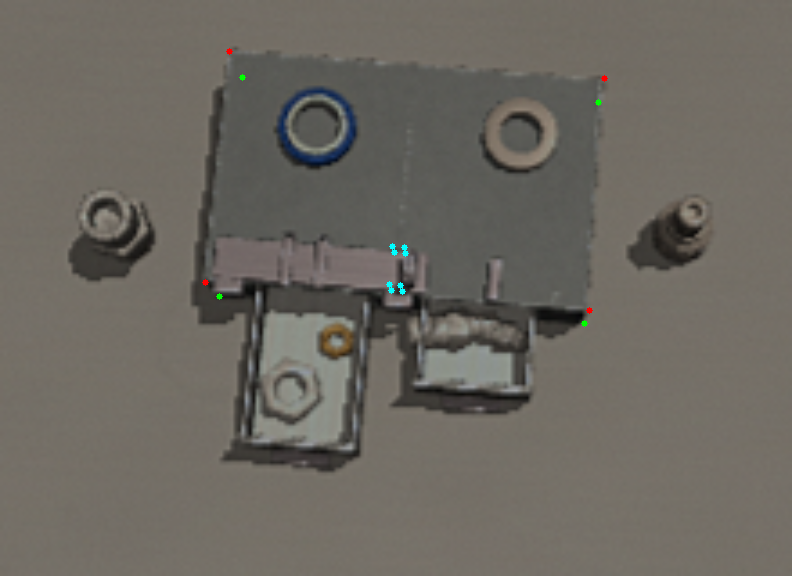

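```bash
python3 -m creep '[[[2,-2.8,-0.6],[0,0,0.05],0],[[4,-5.6,-1.2],[0,0,0.1],0],[[6,-8.4,-1.8],[0,0,0.15],0],[[8,-11.2,-2.4],[0,0,0.2],0],[[10,-14,-3],[0,0,0.25],0],[[12,-16.8,-3.6],[0,0,0.3],0],[[14,-19.6,-4.2],[0,0,0.35],0],[[16,-22.4,-5],[0,0,0.381],0]]' 20; python3 -c "
from workcell import robot;o=robot.get_obs();print(o['tool_rot'])"
```

```text
t: 1.67
eef_pos: [0.281, -0.3261, 0.2552]
tool_rot: [[0.998, -0.055, -0.0], [-0.055, -0.998, -0.0], [-0.0, 0.0, -1.0]]
contact_force: [0.4, -0.2, 0.6]
gripper_width: 0.0441
[[ 9.98482420e-01 -5.50709177e-02 -2.26155292e-04]
 [-5.50709471e-02 -9.98482436e-01 -1.26092329e-04]
 [-2.18868066e-04  1.38355560e-04 -9.99999966e-01]]
```

```bash
python3 -m creep '[[[0.6,-3.3,0],[0,0,0],0],[[1.2,-6.6,0],[0,0,0],0],[[1.8,-9.9,0],[0,0,0],0],[[2.4,-13.2,0],[0,0,0],0],[[3,-16.5,0],[0,0,0],0],[[3.6,-19.8,0],[0,0,0],0],[[4.2,-23.1,0],[0,0,0],0],[[4.8,-26.4,0],[0,0,0],0]]'
python3 -m creep '[[[0.5,-3,0],[0,0,0],0],[[1,-6,0],[0,0,0],0],[[1.5,-9,0],[0,0,0],0],[[2,-12,0],[0,0,0],0],[[2.5,-14,0],[0,0,0],0],[[3,-15.5,0],[0,0,0],0],[[3,-15.5,0],[0,0,0],0],[[3,-15.5,0],[0,0,0],0]]'
python3 - <<'E'
from workcell import robot, imaging
import cv2, numpy as np
o=robot.get_obs()
p=imaging.capture("wrist"); print(o["eef_pos"],o["tool_rot"],p["tool_from_camera"],p["camera_matrix"],p["k1"],o["t"],o["gripper_width"])
cv2.imwrite("pics/w1.png",p["pixels"][:,:,::-1])
E
```

```text
t: 2.33
eef_pos: [0.3426, -0.0651, 0.2553]
tool_rot: [[0.999, -0.052, 0.001], [-0.052, -0.999, -0.001], [0.001, 0.001, -1.0]]
contact_force: [1.6, -1.1, 0.3]
gripper_width: 0.0004
t: 3.0
eef_pos: [0.3806, 0.0868, 0.255]
tool_rot: [[0.999, -0.051, -0.0], [-0.051, -0.999, 0.0], [-0.0, -0.0, -1.0]]
contact_force: [-0.2, 0.6, -0.1]
gripper_width: 0.0003
[0.38060171 0.08680238 0.25501135] [[ 9.98708813e-01 -5.07996289e-02 -3.23044674e-04]
 [-5.07995509e-02 -9.98708839e-01  2.45176004e-04]
 [-3.35082421e-04 -2.28448912e-04 -9.99999918e-01]] [[-4.16602652e-04 -9.57520933e-01 -2.88363468e-01  8.30900919e-02]
 [ 9.99999550e-01 -6.44752260e-04  6.96209274e-04  3.04701335e-05]
 [-8.52557951e-04 -2.88363048e-01  9.57520770e-01 -1.80704736e-01]
 [ 0.00000000e+00  0.00000000e+00  0.00000000e+00  1.00000000e+00]] [[357.61788353   0.         277.89488858]
 [  0.         357.61788353 212.21204452]
 [  0.           0.           1.        ]] -0.03891560685423217 3.0 0.00033268692939416716
```

View pics/w1.png

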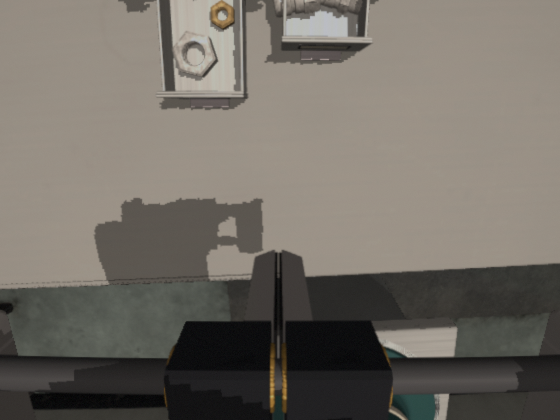

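```bash
cat >> h.py <<'E'
def wcam(p,o):
    T=p["tool_from_camera"]; R=o["tool_rot"]
    p["attitude"]=R@T[:3,:3]; p["xyz"]=o["eef_pos"]+R@T[:3,3]; return p
def toC(pose,w):
    a=pose[2]; x=np.asarray(w)[:2]-pose[:2]
    return np.array([np.cos(a)*x[0]+np.sin(a)*x[1],-np.sin(a)*x[0]+np.cos(a)*x[1]])
E
python3 - <<'E'
from h import *
from workcell import robot, imaging
o=robot.get_obs(); p=wcam(imaging.capture("wrist"),o)
R=o["tool_rot"]
for uv in [[157,96],[244,96],[282,43],[370,43]]:
    w=ray(p,np.array(uv,float),.066)
    print(uv,w,"tool",R.T@(np.r_[w,.066]-o["eef_pos"]))
for l in ["left_outer","right_outer","left_face"]:
    for d in imaging.trace(p,l)[:2]:
        ys,xs=np.nonzero(d["mask"]); print(l,d["conf"],d["xy"],xs.min(),xs.max(),ys.min(),ys.max())
im=cv2.resize(p["pixels"][0:120,140:400,::-1],None,fx=3,fy=3,interpolation=cv2.INTER_CUBIC); cv2.imwrite("pics/w1c.png",im)
E
```

```text
[157, 96] [0.47860861 0.20059229] tool [ 0.09210681 -0.11943385  0.1889297 ]
[244, 96] [0.47362343 0.11441172] tool [ 0.09160981 -0.03311065  0.18893622]
[282, 43] [0.52004904 0.07455281] tool [0.1400453  0.00428018 0.18892126]
[370, 43] [ 0.51605593 -0.00937409] tool [0.14042185 0.08830117 0.18892729]
left_outer 0.93 [204.3, 100.0] 156 246 94 106
right_outer 0.56 [319.7, 44.8] 280 371 38 60
left_face 0.88 [202.9, 50.5] 156 247 0 106
```

View pics/w1c.png

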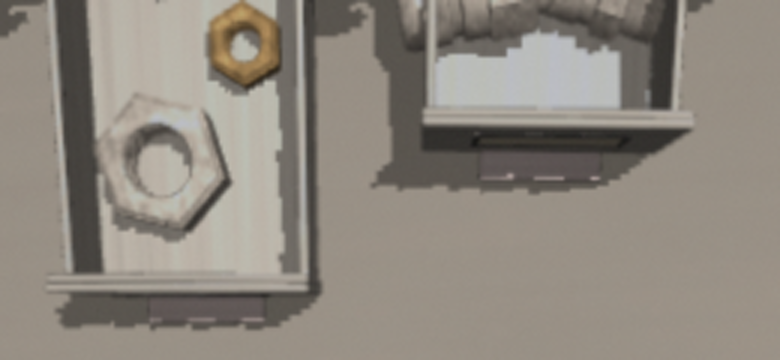

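```bash
python3 -m creep '[[[2,-3.5,2],[0,0,0],0],[[4,-7,5],[0,0,0],0],[[5,-7.75,8],[0,0,0],0],[[5,-7.75,11],[0,0,0],0],[[5,-7.75,14],[0,0,0],0],[[5,-7.75,17],[0,0,0],0],[[5,-7.75,19.7],[0,0,0],0],[[5,-7.75,19.7],[0,0,0],0]]'
python3 -m creep '[[[1,0,0],[0,0,0],0],[[2,0,0],[0,0,0],0],[[3,0,0],[0,0,0],0],[[4,0,0],[0,0,0],0],[[4.5,0,0],[0,0,0],0],[[5,0,0],[0,0,0],0],[[5.5,0,0],[0,0,0],0],[[6,0,0],[0,0,0],0]]'
```

```text
t: 3.92
eef_pos: [0.4323, 0.16, 0.0542]
tool_rot: [[0.999, -0.053, -0.006], [-0.053, -0.999, -0.001], [-0.006, 0.002, -1.0]]
contact_force: [-1.2, -0.9, -1.3]
gripper_width: 0.0002
t: 4.58
eef_pos: [0.4948, 0.1581, 0.0582]
tool_rot: [[0.999, -0.052, -0.0], [-0.052, -0.999, -0.0], [-0.0, 0.0, -1.0]]
contact_force: [-2.4, -0.2, 1.6]
gripper_width: 0.0005
```

```bash
python3 -m creep '[[[1,0,0],[0,0,0],0],[[2,0,0],[0,0,0],0],[[3,0,0],[0,0,0],0],[[4,0,0],[0,0,0],0],[[5,0,0],[0,0,0],0],[[6,0,0],[0,0,0],0],[[6.5,0,0],[0,0,0],0],[[7,0,0],[0,0,0],0]]'
python3 -m creep '[[[0.2,0,0],[0,0,0],0],[[0.4,0,0],[0,0,0],0],[[0.5,0,0],[0,0,0],0],[[0.6,0,0],[0,0,0],0],[[0.7,0,0],[0,0,0],0],[[0.8,0,0],[0,0,0],0],[[0.8,0,0],[0,0,0],0],[[0.8,0,0],[0,0,0],0]]'
```

```text
t: 5.25
eef_pos: [0.5651, 0.1544, 0.0579]
tool_rot: [[0.999, -0.052, -0.0], [-0.052, -0.999, 0.0], [-0.0, -0.0, -1.0]]
contact_force: [-3.0, -1.3, 0.8]
gripper_width: 0.0002
t: 5.92
eef_pos: [0.5726, 0.1542, 0.0581]
tool_rot: [[0.999, -0.052, 0.0], [-0.052, -0.999, 0.0], [0.0, -0.0, -1.0]]
contact_force: [-0.4, 0.6, -0.8]
gripper_width: 0.0004
```

```bash
python3 -m creep '[[[0.05,0,0],[0,0,0],0],[[0.1,0,0],[0,0,0],0],[[0.15,0,0],[0,0,0],0],[[0.2,0,0],[0,0,0],0],[[0.25,0,0],[0,0,0],0],[[0.3,0,0],[0,0,0],0],[[0.35,0,0],[0,0,0],0],[[0.4,0,0],[0,0,0],0]]'
```

```text
t: 6.58
eef_pos: [0.5766, 0.154, 0.0581]
tool_rot: [[0.999, -0.052, 0.0], [-0.052, -0.999, 0.0], [0.0, -0.0, -1.0]]
contact_force: [-1.4, -0.1, 1.1]
gripper_width: 0.0006
```

```bash
python3 -m creep '[[[0.05,0,0],[0,0,0],0],[[0.1,0,0],[0,0,0],0],[[0.15,0,0],[0,0,0],0],[[0.2,0,0],[0,0,0],0],[[0.25,0,0],[0,0,0],0],[[0.3,0,0],[0,0,0],0],[[0.35,0,0],[0,0,0],0],[[0.4,0,0],[0,0,0],0]]'
```

```text
t: 7.25
eef_pos: [0.5805, 0.1537, 0.058]
tool_rot: [[0.999, -0.052, -0.0], [-0.052, -0.999, 0.0], [-0.0, -0.0, -1.0]]
contact_force: [-2.4, 0.8, 1.1]
gripper_width: 0.001
```

```bash
python3 -m creep '[[[0.05,0,0],[0,0,0],0],[[0.1,0,0],[0,0,0],0],[[0.15,0,0],[0,0,0],0],[[0.2,0,0],[0,0,0],0],[[0.25,0,0],[0,0,0],0],[[0.3,0,0],[0,0,0],0],[[0.35,0,0],[0,0,0],0],[[0.4,0,0],[0,0,0],0]]'
python3 - <<'E'
from h import *
from workcell import imaging
p=imaging.capture("wrist");q=imaging.capture("side")
cv2.imwrite("pics/w2.png",p["pixels"][:,:,::-1])
cv2.imwrite("pics/s2.png",cv2.resize(q["pixels"][130:330,150:380,::-1],None,fx=3,fy=3,interpolation=cv2.INTER_CUBIC))
E
```

```text
t: 7.92
eef_pos: [0.5818, 0.1537, 0.0578]
tool_rot: [[0.999, -0.051, -0.005], [-0.051, -0.999, -0.001], [-0.005, 0.002, -1.0]]
contact_force: [-24.0, -1.2, 17.8]
gripper_width: 0.0003
```

View pics/w2.png

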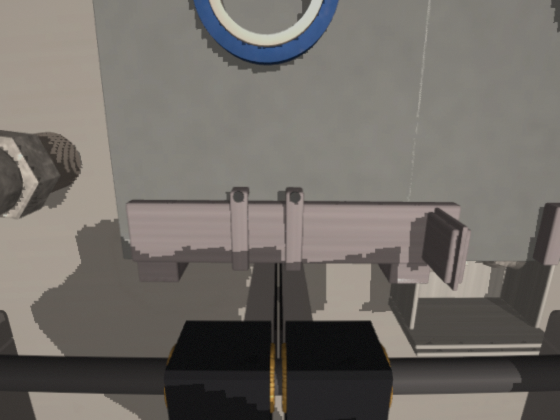

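View pics/s2.png

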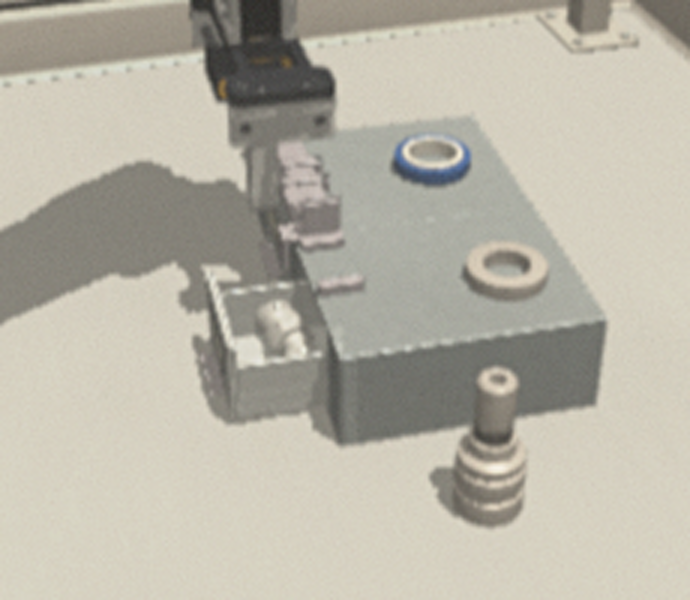

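```bash
python3 -c "
from workcell import robot;o=robot.get_obs();print(o['contact_force'],o['wrist_torque'],o['eef_pos'])"
python3 -m creep '[[[-1,0,0],[0,0,0],0],[[-3,0,0],[0,0,0],0],[[-5,0,0],[0,0,0],0],[[-7,0,-1],[0,0,0],0],[[-9,0,-4],[0,0,0],0],[[-11,0,-7],[0,0,0],0],[[-13,0,-8],[0,0,0],0],[[-13,0,-8],[0,0,0],0]]'
python3 - <<'E'
from h import *
from workcell import imaging, robot
o=robot.get_obs(); print(o["eef_pos"],o["contact_force"],o["wrist_torque"])
p=wcam(imaging.capture("wrist"),o)
cv2.imwrite("pics/w3.png",p["pixels"][:,:,::-1])
import pickle; pickle.dump((p,o),open("w3.pkl","wb"))
E
```

```text
[-21.78535048  -1.01163951  16.39723556] [-0.31141319  5.00660654 -0.09642798] [0.58174852 0.15366996 0.0577809 ]
t: 8.68
eef_pos: [0.4531, 0.1609, 0.1404]
tool_rot: [[0.999, -0.05, 0.004], [-0.05, -0.999, -0.001], [0.004, 0.001, -1.0]]
contact_force: [0.7, -0.1, 0.1]
gripper_width: 0.0001
[0.45309894 0.16087781 0.1403937 ] [ 0.72397663 -0.09792881  0.09461633] [ 0.04851049 -0.02611637  0.06428641]
```

View pics/w3.png

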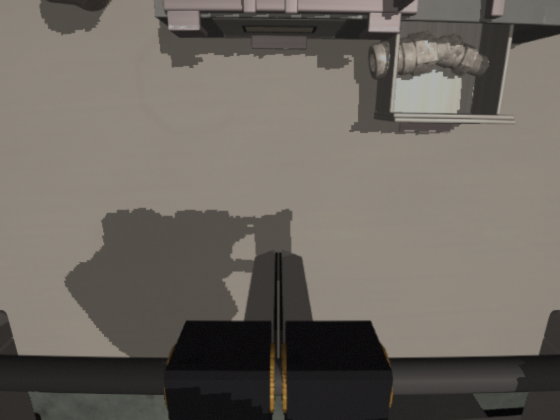

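```bash
python3 - <<'E'
import cv2
a=cv2.imread("pics/w3.png")[0:60,140:360]
import numpy as np
a=np.clip(a.astype(float)*2,0,255).astype('uint8')
cv2.imwrite("pics/w3c.png",cv2.resize(a,None,fx=3.6,fy=7,interpolation=cv2.INTER_CUBIC))
E
```

```text
(no output)
```

View pics/w3c.png

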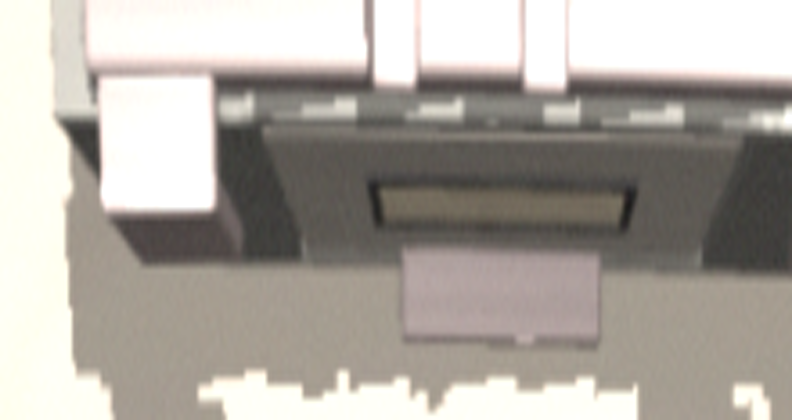

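```bash
python3 -m creep '[[[0,2.5,0],[0,0,0],0],[[0,5,1],[0,0,0],0],[[0,7.5,3],[0,0,0],0],[[0,10,5],[0,0,0],0],[[0,12,6.5],[0,0,0],0],[[0,12.4,8.2],[0,0,0],0],[[1,12.4,8.2],[0,0,0],0],[[2,12.4,8.2],[0,0,0],0]]'
python3 -m creep '[[[1,0,0],[0,0,0],0],[[2,0,0],[0,0,0],0],[[3,0,0],[0,0,0],0],[[4,0,0],[0,0,0],0],[[5,0,0],[0,0,0],0],[[6,0,0],[0,0,0],0],[[7,0,0],[0,0,0],0],[[8,0,0],[0,0,0],0]]'
```

```text
t: 9.4
eef_pos: [0.4689, 0.0354, 0.0556]
tool_rot: [[0.999, -0.052, -0.001], [-0.052, -0.999, 0.0], [-0.001, -0.0, -1.0]]
contact_force: [-0.5, 1.0, 0.7]
gripper_width: -0.0
t: 10.07
eef_pos: [0.5489, 0.0312, 0.0561]
tool_rot: [[0.999, -0.052, -0.0], [-0.052, -0.999, 0.0], [-0.0, -0.0, -1.0]]
contact_force: [-2.8, 0.1, 1.6]
gripper_width: 0.0005
```

```bash
python3 -m creep '[[[0.6,0,0],[0,0,0],0],[[1.2,0,0],[0,0,0],0],[[1.7,0,0],[0,0,0],0],[[2.1,0,0],[0,0,0],0],[[2.3,0,0],[0,0,0],0],[[2.4,0,0],[0,0,0],0],[[2.5,0,0],[0,0,0],0],[[2.55,0,0],[0,0,0],0]]'
python3 -m creep '[[[0.05,0,0],[0,0,0],0],[[0.1,0,0],[0,0,0],0],[[0.15,0,0],[0,0,0],0],[[0.2,0,0],[0,0,0],0],[[0.25,0,0],[0,0,0],0],[[0.3,0,0],[0,0,0],0],[[0.35,0,0],[0,0,0],0],[[0.4,0,0],[0,0,0],0]]'
```

```text
t: 10.73
eef_pos: [0.5733, 0.0298, 0.056]
tool_rot: [[0.999, -0.052, -0.0], [-0.052, -0.999, -0.0], [-0.0, 0.0, -1.0]]
contact_force: [-1.5, -0.8, -1.3]
gripper_width: 0.0005
t: 11.4
eef_pos: [0.5744, 0.0299, 0.0558]
tool_rot: [[0.999, -0.052, -0.006], [-0.052, -0.999, -0.001], [-0.006, 0.001, -1.0]]
contact_force: [-27.6, -0.9, 21.8]
gripper_width: 0.0007
```

```bash
python3 -m creep '[[[-1,0,0],[0,0,0],0],[[-3,0,0],[0,0,0],0],[[-5,0,-1],[0,0,0],0],[[-7,0,-4],[0,0,0],0],[[-8,-1,-7],[0,0,0],0],[[-8,-3,-10],[0,0,0],0],[[-8,-5,-12],[0,0,0],0],[[-8,-5,-12],[0,0,0],0]]'
python3 - <<'E'
from h import *
from workcell import imaging, robot
o=robot.get_obs(); print(o["eef_pos"],o["tool_rot"])
p=wcam(imaging.capture("wrist"),o)
cv2.imwrite("pics/w4.png",p["pixels"][:,:,::-1])
import pickle; pickle.dump((p,o),open("w4.pkl","wb"))
for l in ["tab","tab_left","tab_right"]:
    for d in imaging.trace(p,l)[:2]:
        ys,xs=np.nonzero(d["mask"]); print(l,d["conf"],d["xy"],xs.min(),xs.max(),ys.min(),ys.max())
E
```

```text
t: 12.07
eef_pos: [0.5021, 0.088, 0.1805]
tool_rot: [[0.999, -0.048, 0.007], [-0.048, -0.999, 0.001], [0.007, -0.002, -1.0]]
contact_force: [0.2, -0.1, 0.3]
gripper_width: 0.0008
[0.50208118 0.08797702 0.18054406] [[ 0.9988021  -0.04839586  0.007225  ]
 [-0.04840699 -0.99882675  0.00137262]
 [ 0.0071501  -0.00172071 -0.99997296]]
tab 0.73 [201.6, 84.7] 91 299 58 117
tab_left 0.62 [276.1, 80.3] 277 282 61 96
tab_right 0.75 [286.0, 79.9] 284 290 61 97
```

View pics/w4.png

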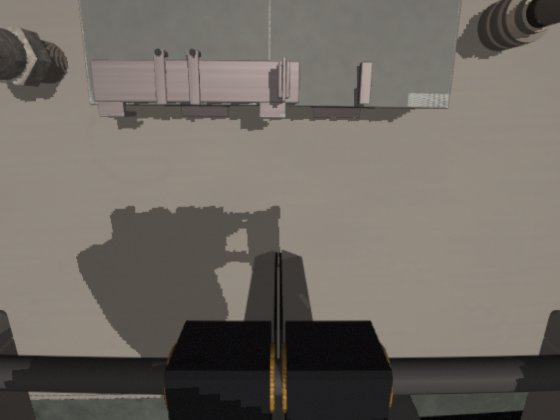

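```bash
python3 - <<'E'
from h import *
import pickle
p,o=pickle.load(open("w4.pkl","rb"));R=o["tool_rot"]
cv2.imwrite("pics/w4c.png",cv2.resize(p["pixels"][40:130,250:380,::-1],None,fx=6,fy=6,interpolation=cv2.INTER_CUBIC))
R0=np.array([[.9987,-.0515,0],[-.0515,-.9987,0],[0,0,-1]])
for n,uv,z in [("barR",[298,80],.08),("stopL",[360,80],.08),("tabL top",[278.5,60],.107),("tabR top",[290.5,60],.107),("tab bot front",[285,97],.107),("toothM",[273.5,103],.079),("barL",[91,80],.08),("caseL",[88,104],.072),("caseR",[450,107],.072)]:
    w=ray(p,np.array(uv,float),z); print(n,w,"tool",np.round(R0.T@(np.r_[w,z]-o["eef_pos"]),4))
E
```

```text
barR [0.6029462  0.06799991] tool [0.1018 0.0148 0.1005]
stopL [0.60086915 0.02177719] tool [0.1021 0.061  0.1005]
tabL top [0.61436046 0.0820051 ] tool [0.1124 0.0002 0.0735]
tabR top [0.61397511 0.0740409 ] tool [0.1125 0.0082 0.0735]
tab bot front [0.59054777 0.07872653] tool [0.0888 0.0047 0.0735]
toothM [0.5873521  0.08709172] tool [ 0.0852 -0.0035  0.1015]
barL [0.61158245 0.22337164] tool [ 0.1024 -0.1409  0.1005]
caseL [0.59475064 0.23301559] tool [ 0.0851 -0.1496  0.1085]
caseR [ 0.57840586 -0.05131502] tool [0.0834 0.1352 0.1085]
```

View pics/w4c.png

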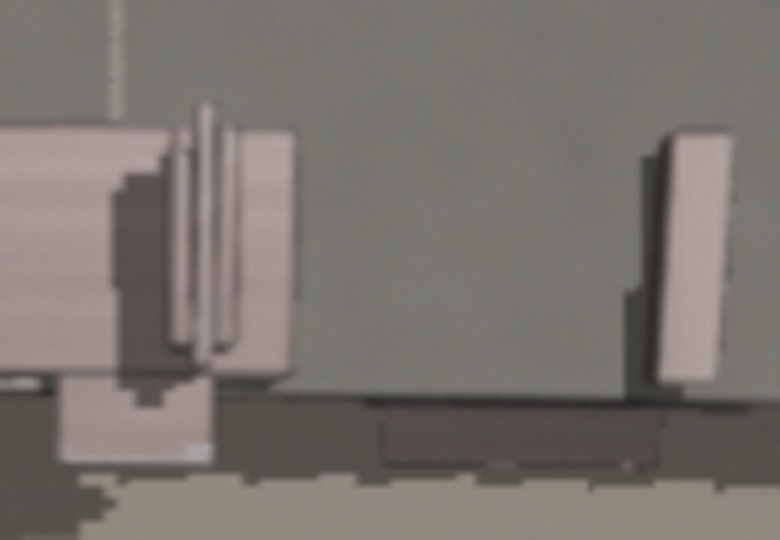

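```bash
python3 - <<'E'
from h import *
from workcell import robot
o=robot.get_obs();print(o["t"],o["eef_pos"],o["tool_rot"])
R0=o["tool_rot"]
# tab centre top, left face mid
print(R0.T@(np.array([.6035,.0806,.108])-o["eef_pos"]))
E
```

```text
12.2667 [0.49992182 0.08300684 0.17520792] [[ 9.98606466e-01 -5.27657998e-02 -9.46668471e-04]
 [-5.27660214e-02 -9.98606881e-01 -2.10715520e-04]
 [-9.34231076e-04  2.60373810e-04 -9.99999530e-01]]
[ 0.10362363 -0.0030794   0.06711034]
```

```bash
python3 - <<'E'
from h import *
from workcell import robot,imaging
o=robot.get_obs(); p=wcam(imaging.capture("wrist"),o); R=o["tool_rot"]
for l in ["tab_left","tab_right"]:
    for d in imaging.trace(p,l)[:1]:
        ys,xs=np.nonzero(d["mask"]); print(l,d["conf"],d["xy"],xs.min(),xs.max(),ys.min(),ys.max())
        w=ray(p,np.array(d["xy"],float),.100); print(w,R.T@(np.r_[w,.1]-o["eef_pos"]))
cv2.imwrite("pics/w5c.png",cv2.resize(p["pixels"][30:130,230:360,::-1],None,fx=6,fy=6,interpolation=cv2.INTER_CUBIC))
E
```

```text
tab_left 0.75 [268.7, 73.2] 269 273 56 92
[0.60368504 0.08343463] [ 0.10366631 -0.00592193  0.07510956]
tab_right 0.7 [509.7, 18.2] 476 559 0 44
[ 0.63109417 -0.07724347] [0.13951559 0.15308607 0.07511747]
```

View pics/w5c.png

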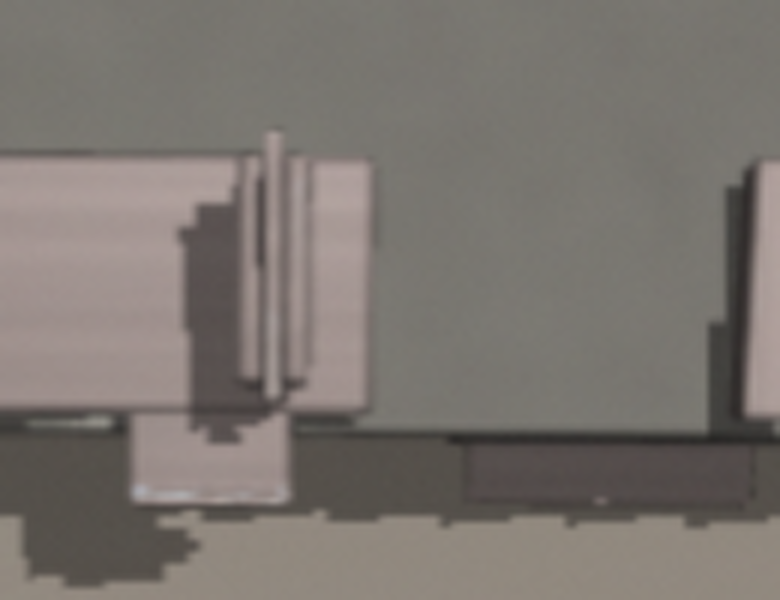

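```bash
python3 -m creep '[[[2.5,-1,0],[0,0,0],0],[[5,-2,0],[0,0,0],0],[[7.5,-3,0],[0,0,0],0],[[10.2,-3,0],[0,0,0],0],[[10.2,-3,1.5],[0,0,0],0],[[10.2,-3,3],[0,0,0],0],[[10.2,-3,4],[0,0,0],0],[[10.2,-3,4],[0,0,0],0]]'
python3 -m creep '[[[0,0,0.6],[0,0,0],0],[[0,0,1.2],[0,0,0],0],[[0,0,1.7],[0,0,0],0],[[0,0,2.1],[0,0,0],0],[[0,0,2.4],[0,0,0],0],[[0,0,2.6],[0,0,0],0],[[0,0,2.7],[0,0,0],0],[[0,0,2.7],[0,0,0],0]]'
```

```text
t: 13.08
eef_pos: [0.6024, 0.1078, 0.1335]
tool_rot: [[0.999, -0.052, -0.004], [-0.052, -0.999, -0.0], [-0.004, 0.0, -1.0]]
contact_force: [0.2, 0.3, -0.3]
gripper_width: 0.0005
t: 13.75
eef_pos: [0.6036, 0.1084, 0.109]
tool_rot: [[0.999, -0.052, -0.0], [-0.052, -0.999, 0.0], [-0.0, -0.0, -1.0]]
contact_force: [-0.1, 1.0, -0.3]
gripper_width: 0.0005
```

```bash
python3 - <<'E'
from h import *
from workcell import robot,imaging
o=robot.get_obs(); p=imaging.capture("wrist");q=imaging.capture("side")
print(o["eef_pos"],o["contact_force"])
cv2.imwrite("pics/w6.png",p["pixels"][:,:,::-1])
cv2.imwrite("pics/s6.png",cv2.resize(q["pixels"][130:260,180:340,::-1],None,fx=4.5,fy=4.5,interpolation=cv2.INTER_CUBIC))
E
```

```text
[0.60357006 0.10840483 0.10895233] [-0.14152967  0.95521165 -0.27057577]
```

View pics/w6.png

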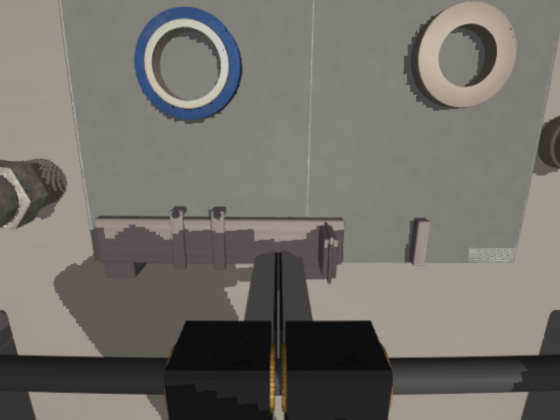

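View pics/s6.png

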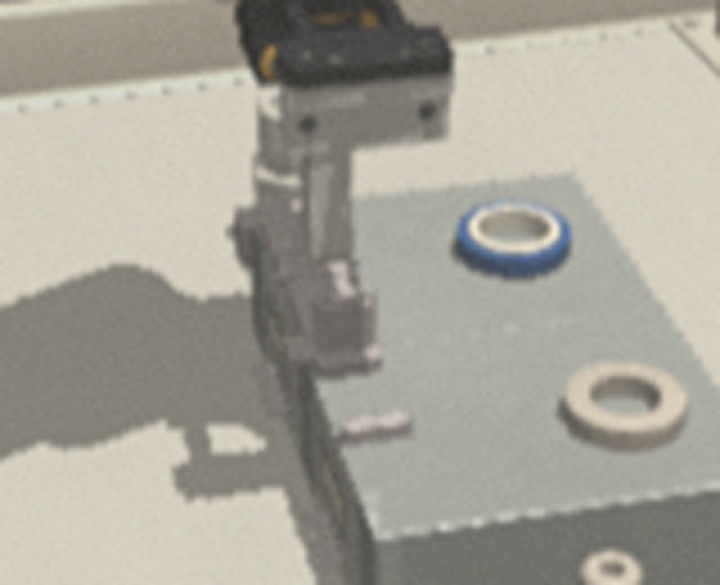

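```bash
python3 -m creep '[[[0,0.4,0],[0,0,0],0],[[0,0.8,0],[0,0,0],0],[[0,1.2,0],[0,0,0],0],[[0,1.6,0],[0,0,0],0],[[0,2.2,0],[0,0,0],0],[[0,2.8,0],[0,0,0],0],[[0,3.4,0],[0,0,0],0],[[0,4,0],[0,0,0],0]]'
python3 -m creep '[[[0,0.3,0],[0,0,0],0],[[0,0.6,0],[0,0,0],0],[[0,0.8,0],[0,0,0],0],[[0,1,0],[0,0,0],0],[[0,1.1,0],[0,0,0],0],[[0,1.2,0],[0,0,0],0],[[0,1.3,0],[0,0,0],0],[[0,1.4,0],[0,0,0],0]]'
```

```text
t: 14.52
eef_pos: [0.6015, 0.0677, 0.109]
tool_rot: [[0.999, -0.052, -0.0], [-0.052, -0.999, -0.0], [-0.0, 0.0, -1.0]]
contact_force: [0.4, 0.4, -0.1]
gripper_width: 0.0002
t: 15.18
eef_pos: [0.6008, 0.0546, 0.109]
tool_rot: [[0.999, -0.052, -0.0], [-0.052, -0.999, 0.0], [-0.0, -0.0, -1.0]]
contact_force: [-0.4, -1.0, 0.5]
gripper_width: 0.0005
```

```bash
python3 - <<'E'
from h import *
from workcell import robot,imaging
o=robot.get_obs(); p=imaging.capture("wrist")
print(o["eef_pos"],o["contact_force"],o["wrist_torque"])
cv2.imwrite("pics/w7.png",p["pixels"][:,:,::-1])
E
```

```text
[0.60076226 0.0545629  0.10903526] [-0.35354793 -0.95694532  0.54652519] [ 0.01570928 -0.00697025 -0.01849782]
```

View pics/w7.png

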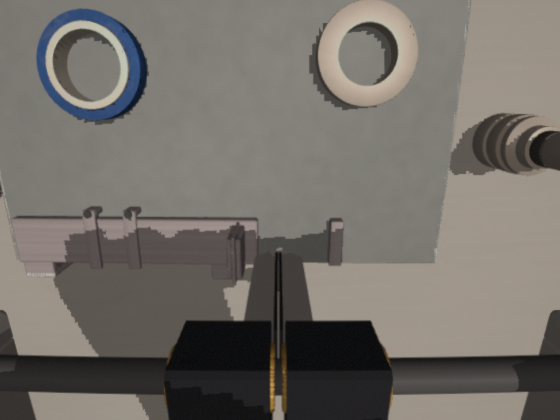

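```bash
python3 - <<'E'
from h import *
from workcell import robot,imaging
o=robot.get_obs(); p=wcam(imaging.capture("wrist"),o);s=imaging.capture("side")
R=o["tool_rot"]
for x in (-.008,0,.008):
    for z in (.022,0,-.03):
        print(x,z,proj(p,[o["eef_pos"]+R@[x,0,z]]))
for z in (.08,.107):
    print(z,proj(p,[[.6145,.078,z],[.5905,.0787,z]]))
print(proj(p,[[.6,.0686,.08]]))
cv2.imwrite("pics/w7c.png",cv2.resize(p["pixels"][190:300,180:360,::-1],None,fx=4.4,fy=4.4,interpolation=cv2.INTER_CUBIC))
cv2.imwrite("pics/s7.png",cv2.resize(s["pixels"][130:260,180:340,::-1],None,fx=4.5,fy=4.5,interpolation=cv2.INTER_CUBIC))
E
```

```text
-0.008 0.022 [[277.6231329  258.86931017]]
-0.008 0 [[277.62816298 275.14274197]]
-0.008 -0.03 [[277.63711339 303.7321455 ]]
0 0.022 [[277.61471262 246.81860891]]
0 0 [[277.6188722  262.01261431]]
0 -0.03 [[277.6263078  288.80718379]]
0.008 0.022 [[277.60613355 234.50072087]]
0.008 0 [[277.60938386 248.55500367]]
0.008 -0.03 [[277.61522481 273.4344026 ]]
0.08 [[238.26509453 223.7638215 ]
 [240.373076   259.40041443]]
0.107 [[233.07537463 239.53740693]
 [235.65064866 279.13564012]]
[[255.08396259 244.80642209]]
```

View pics/w7c.png

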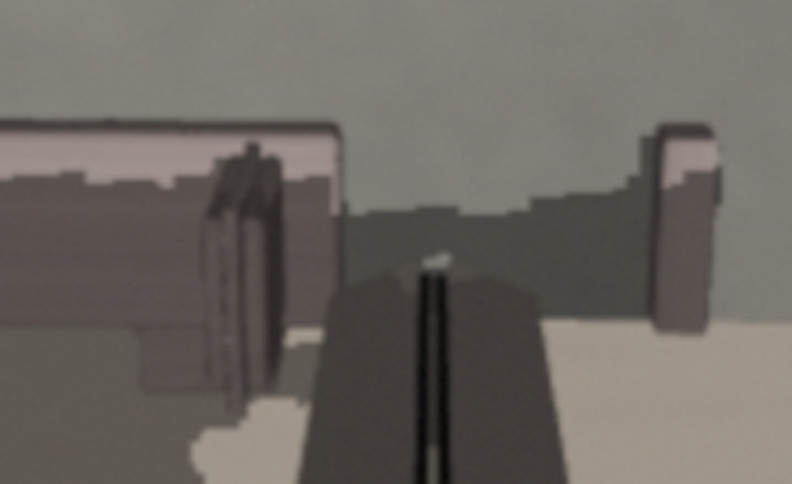

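View pics/s7.png

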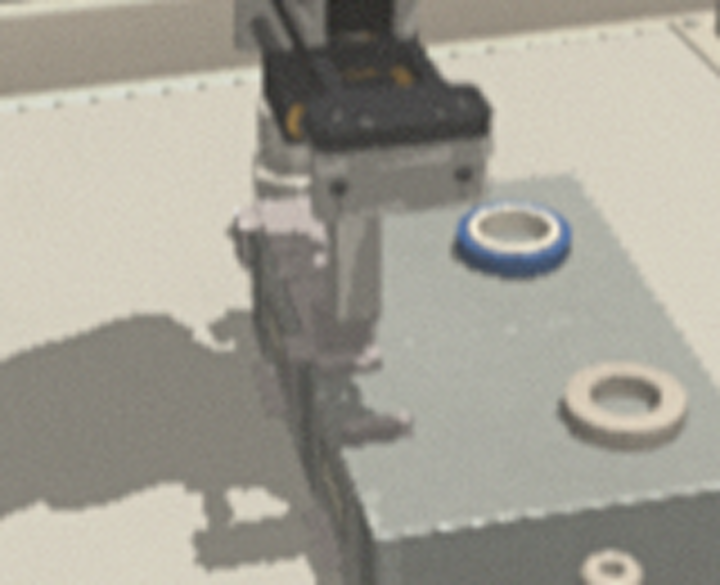

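```bash
python3 - <<'E'
from h import *
from workcell import robot,imaging
o=robot.get_obs(); s=imaging.capture("side"); R=o["tool_rot"]
t=imaging.capture("top")
print(o["eef_pos"])
im=cv2.resize(s["pixels"][130:260,180:340,::-1],None,fx=4.5,fy=4.5,interpolation=cv2.INTER_CUBIC)
def dot(P,c):
    for u in (proj(s,P)-[180,130])*4.5+2: cv2.circle(im,tuple(int(v) for v in u),3,c,-1)
dot([o["eef_pos"]+R@[x,y,.022] for x in(-.008,.008) for y in (-.0125,.0125)],(0,0,255))
dot([o["eef_pos"]+R@[x,0,-.02] for x in(-.008,.008) ],(0,255,0))
dot([[.6145,.078,z] for z in (.08,.107)]+[[.5905,.0787,z] for z in (.08,.107)],(255,0,0))
cv2.imwrite("pics/s8.png",im)
cv2.imwrite("pics/t8.png",cv2.resize(t["pixels"][180:260,190:330,::-1],None,fx=5.5,fy=5.5,interpolation=cv2.INTER_CUBIC))
E
```

```text
[0.60079151 0.05453524 0.10905714]
```

View pics/s8.png

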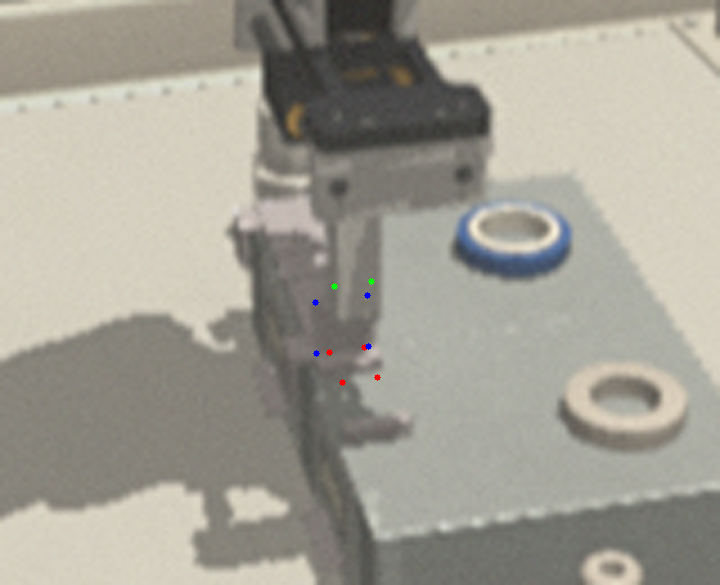

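View pics/t8.png

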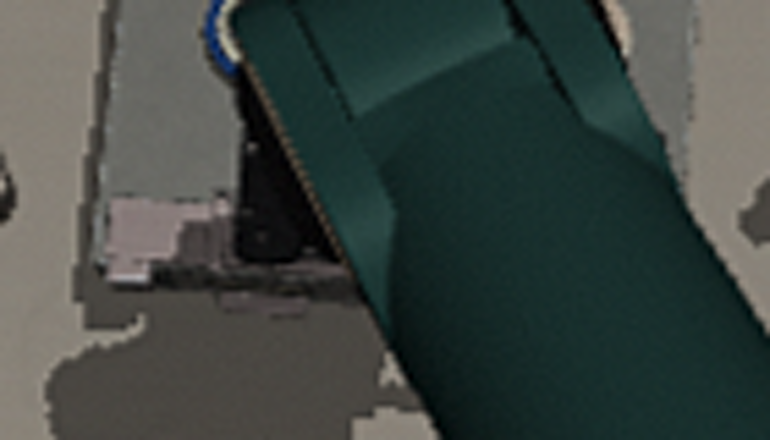

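```bash
python3 -m creep '[[[0,0,-2],[0,0,0],0],[[0,-0.5,-3],[0,0,0],0],[[0,-1.5,-3],[0,0,0],0],[[0,-2.7,-3],[0,0,0],0],[[0,-4,-3],[0,0,0],0],[[0,-5.4,-3],[0,0,0],0],[[0,-5.4,-2],[0,0,0],0],[[0,-5.4,-1],[0,0,0],0]]'
python3 -m creep '[[[0,0,0.5],[0,0,0],0],[[0,0,1],[0,0,0],0],[[0,0,1],[0,0,0],0],[[0,0,1.1],[0,0,0],0],[[0,0,1.2],[0,0,0],0],[[0,0,1.3],[0,0,0],0],[[0,0,1.3],[0,0,0],0],[[0,0,1.3],[0,0,0],0]]'
```

```text
t: 16.1
eef_pos: [0.6034, 0.1101, 0.1181]
tool_rot: [[0.999, -0.05, 0.0], [-0.05, -0.999, 0.0], [0.0, -0.0, -1.0]]
contact_force: [0.0, -0.2, -1.0]
gripper_width: 0.0004
t: 16.77
eef_pos: [0.6037, 0.1084, 0.1062]
tool_rot: [[0.999, -0.052, 0.0], [-0.052, -0.999, 0.0], [0.0, -0.0, -1.0]]
contact_force: [0.2, -0.1, 0.5]
gripper_width: 0.0004
```

```bash
python3 -m creep '[[[0,0,0.1],[0,0,0],0],[[0,0,0.2],[0,0,0],0],[[0,0,0.3],[0,0,0],0],[[0,0,0.4],[0,0,0],0],[[0,0,0.5],[0,0,0],0],[[0,0,0.6],[0,0,0],0],[[0,0,0.7],[0,0,0],0],[[0,0,0.7],[0,0,0],0]]'
python3 - <<'E'
from h import *
from workcell import robot,imaging
o=robot.get_obs(); s=imaging.capture("side")
print(o["contact_force"])
im=cv2.resize(s["pixels"][130:230,190:310,::-1],None,fx=6,fy=6,interpolation=cv2.INTER_CUBIC)
cv2.imwrite("pics/s9.png",im)
p=imaging.capture("wrist")
cv2.imwrite("pics/w9.png",cv2.resize(p["pixels"][190:300,180:360,::-1],None,fx=4.4,fy=4.4,interpolation=cv2.INTER_CUBIC))
E
```

```text
t: 17.43
eef_pos: [0.6035, 0.1084, 0.0988]
tool_rot: [[0.999, -0.052, -0.0], [-0.052, -0.999, 0.0], [-0.0, -0.0, -1.0]]
contact_force: [-0.3, -0.0, 0.0]
gripper_width: 0.0005
[-0.26866703 -0.03116311  0.02782133]
```

View pics/s9.png

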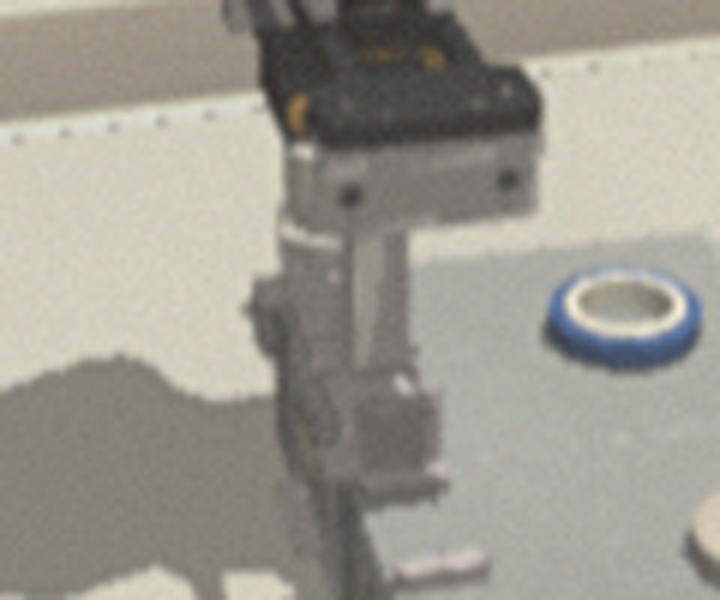

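View pics/w9.png

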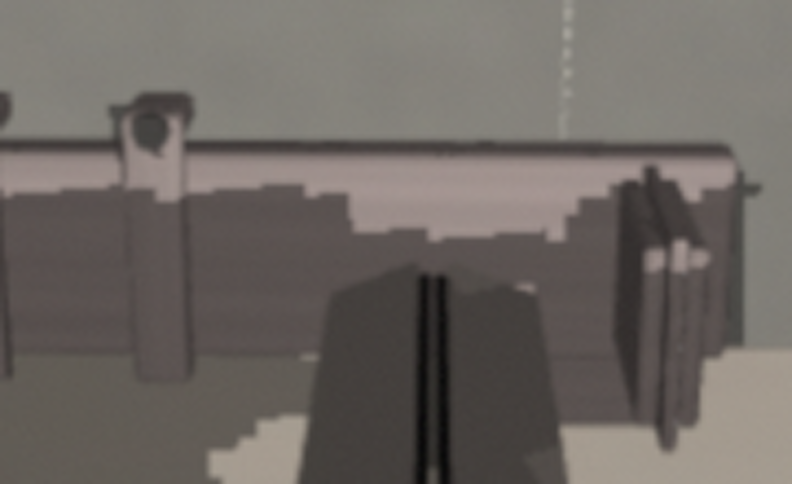

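```bash
python3 -m creep '[[[0,0,0.15],[0,0,0],0],[[0,0,0.3],[0,0,0],0],[[0,0,0.45],[0,0,0],0],[[0,0,0.6],[0,0,0],0],[[0,0,0.7],[0,0,0],0],[[0,0,0.8],[0,0,0],0],[[0,0,0.8],[0,0,0],0],[[0,0,0.8],[0,0,0],0]]'
```

```text
t: 18.2
eef_pos: [0.6036, 0.1084, 0.091]
tool_rot: [[0.999, -0.052, -0.0], [-0.052, -0.999, 0.0], [-0.0, -0.0, -1.0]]
contact_force: [0.3, -0.4, -0.3]
gripper_width: 0.0007
```

```bash
python3 -m creep '[[[0,0.3,0],[0,0,0],0],[[0,0.6,0],[0,0,0],0],[[0,0.9,0],[0,0,0],0],[[0,1.2,0],[0,0,0],0],[[0,1.5,0],[0,0,0],0],[[0,1.8,0],[0,0,0],0],[[0,2.1,0],[0,0,0],0],[[0,2.4,0],[0,0,0],0]]'
python3 - <<'E'
from h import *
from workcell import robot,imaging
o=robot.get_obs()
print(o["contact_force"])
p=imaging.capture("wrist")
cv2.imwrite("pics/w10.png",cv2.resize(p["pixels"][190:300,180:360,::-1],None,fx=4.4,fy=4.4,interpolation=cv2.INTER_CUBIC))
E
```

```text
t: 18.87
eef_pos: [0.6023, 0.0844, 0.0911]
tool_rot: [[0.999, -0.052, -0.0], [-0.052, -0.999, 0.0], [-0.0, -0.0, -1.0]]
contact_force: [-0.4, 3.1, 0.5]
gripper_width: 0.0008
[-0.38214023  3.09234917  0.50775826]
```

View pics/w10.png

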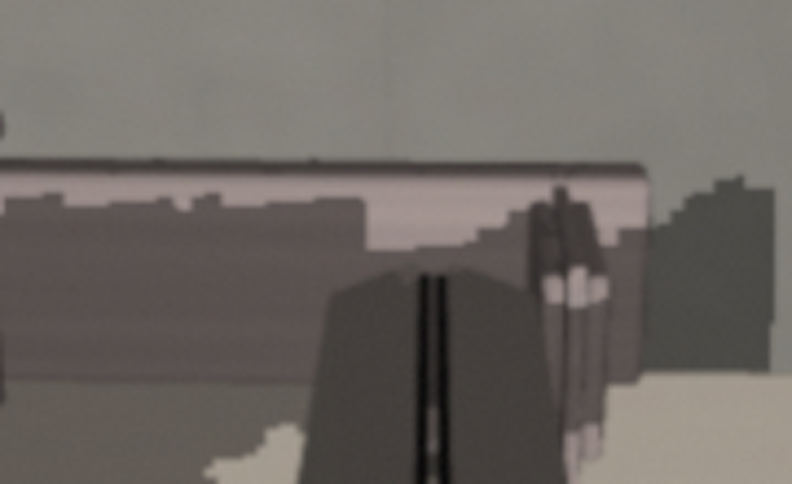

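```bash
python3 -m creep '[[[0,0.4,0],[0,0,0],0],[[0,0.8,0],[0,0,0],0],[[0,1.2,0],[0,0,0],0],[[0,1.6,0],[0,0,0],0],[[0,2,0],[0,0,0],0],[[0,2.3,0],[0,0,0],0],[[0,2.6,0],[0,0,0],0],[[0,2.8,0],[0,0,0],0]]'
python3 -m creep '[[[0,0.06,0],[0,0,0],0],[[0,0.12,0],[0,0,0],0],[[0,0.18,0],[0,0,0],0],[[0,0.24,0],[0,0,0],0],[[0,0.3,0],[0,0,0],0],[[0,0.36,0],[0,0,0],0],[[0,0.42,0],[0,0,0],0],[[0,0.48,0],[0,0,0],0]]'
```

```text
t: 19.58
eef_pos: [0.6008, 0.056, 0.091]
tool_rot: [[0.999, -0.052, -0.0], [-0.052, -0.999, -0.0], [-0.0, 0.0, -1.0]]
contact_force: [-0.8, 2.7, 1.0]
gripper_width: 0.0005
t: 20.25
eef_pos: [0.6006, 0.0535, 0.0911]
tool_rot: [[0.999, -0.051, 0.0], [-0.051, -0.999, 0.002], [0.0, -0.002, -1.0]]
contact_force: [-0.2, 12.9, -3.6]
gripper_width: 0.0006
```

```bash
python3 -m creep '[[[0,0.05,0],[0,0,0],0],[[0,0.1,0],[0,0,0],0],[[0,0.15,0],[0,0,0],0],[[0,0.2,0],[0,0,0],0],[[0,0.2,0],[0,0,0],0],[[0,0.2,0],[0,0,0],0],[[0,0.2,0],[0,0,0],0],[[0,0.2,0],[0,0,0],0]]'
python3 -m creep '[[[0,-1,0],[0,0,0],0],[[0,-2,0],[0,0,0],0],[[0,-2.5,-1],[0,0,0],0],[[0,-2.5,-3],[0,0,0],0],[[-2,-2.5,-6],[0,0,0],0],[[-5,-2.5,-9],[0,0,0],0],[[-8,-2.5,-10],[0,0,0],0],[[-10,-2.5,-10],[0,0,0],0]]'
python3 -m creep '[[[-2,0,0],[0,0,0],0],[[-4,0,0],[0,0,0],0],[[-6,0,0],[0,0,0],0],[[-6,0,0],[0,0,0],0],[[-6,0,0],[0,0,0],0],[[-6,0,0],[0,0,0],0],[[-6,0,0],[0,0,0],0],[[-6,0,0],[0,0,0],0]]'
python3 - <<'E'
from h import *
from workcell import robot,imaging
o=robot.get_obs(); print(o["eef_pos"],o["contact_force"])
p=wcam(imaging.capture("wrist"),o); s=imaging.capture("side"); t=imaging.capture("top")
cv2.imwrite("pics/w11.png",p["pixels"][:,:,::-1])
cv2.imwrite("pics/s11.png",cv2.resize(s["pixels"][130:330,150:380,::-1],None,fx=3,fy=3,interpolation=cv2.INTER_CUBIC))
cv2.imwrite("pics/t11.png",cv2.resize(t["pixels"][150:310,150:370,::-1],None,fx=3.6,fy=3.6,interpolation=cv2.INTER_CUBIC))
E
```

```text
t: 20.92
eef_pos: [0.6006, 0.0535, 0.0912]
tool_rot: [[0.999, -0.049, 0.001], [-0.049, -0.999, 0.005], [0.001, -0.005, -1.0]]
contact_force: [0.9, 19.2, -4.6]
gripper_width: 0.0004
t: 21.58
eef_pos: [0.5011, 0.0807, 0.194]
tool_rot: [[0.999, -0.051, 0.004], [-0.051, -0.999, -0.001], [0.004, 0.001, -1.0]]
contact_force: [-0.0, -0.2, 0.3]
gripper_width: 0.0005
t: 22.25
eef_pos: [0.4426, 0.0831, 0.1911]
tool_rot: [[0.999, -0.052, -0.0], [-0.052, -0.999, 0.001], [-0.0, -0.001, -1.0]]
contact_force: [0.2, 0.6, 0.2]
gripper_width: 0.0007
[0.4425678  0.08312342 0.1910798 ] [0.19864442 0.64137438 0.16186669]
```

View pics/w11.png

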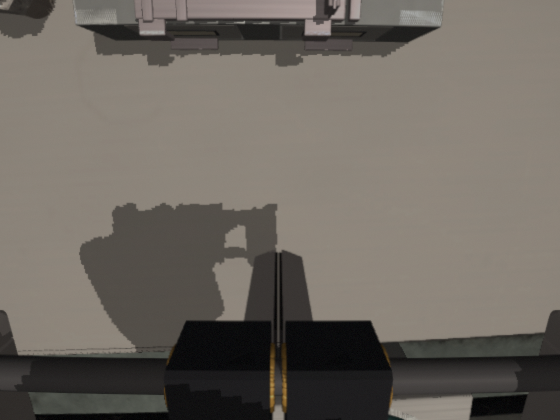

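View pics/s11.png

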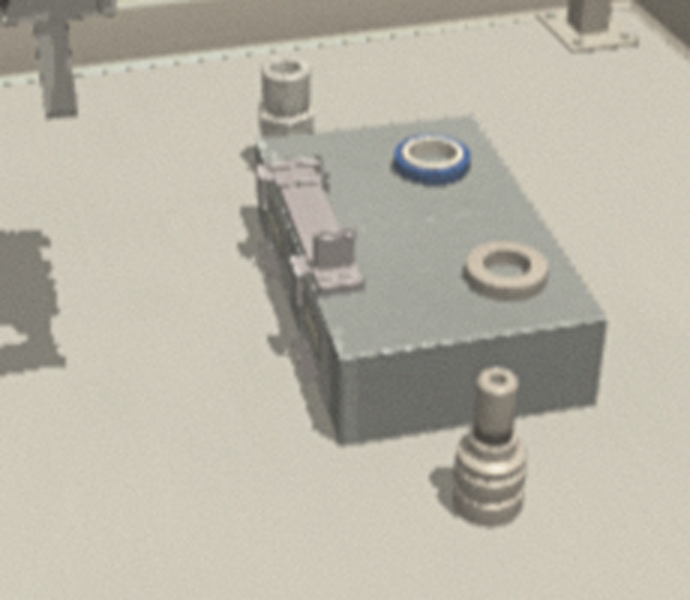

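View pics/t11.png

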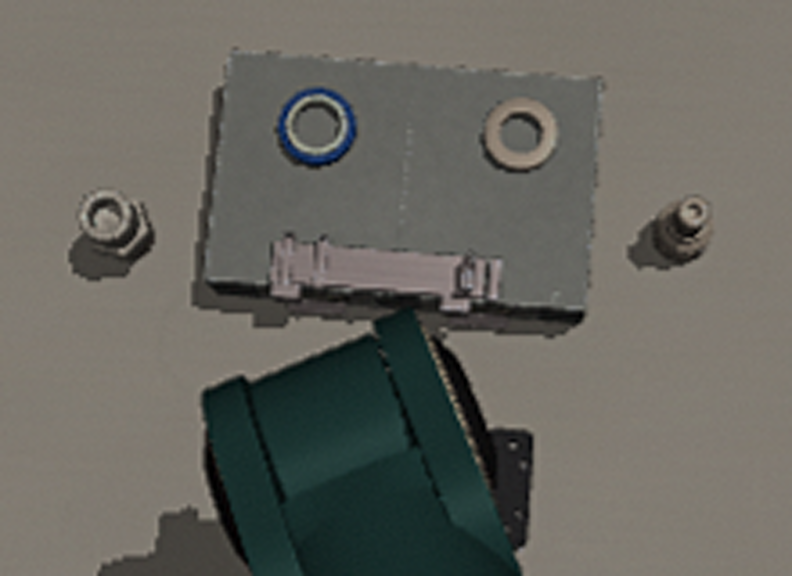

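```bash
python3 - <<'E'
import cv2,numpy as np
a=cv2.imread("pics/w11.png")[0:60,70:270]; b=cv2.imread("pics/w11.png")[0:60,250:450]
f=lambda a:cv2.resize(np.clip(a.astype(float)*2,0,255).astype('uint8'),None,fx=4,fy=5,interpolation=cv2.INTER_CUBIC)
cv2.imwrite("pics/w11c.png",np.vstack([f(a),f(b)]))
E
```

```text
(no output)
```

View pics/w11c.png

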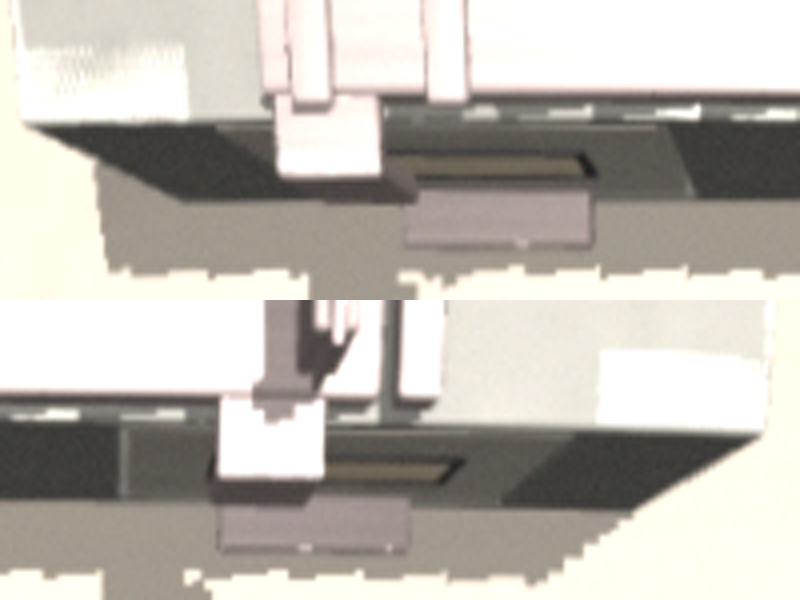

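```bash
python3 - <<'E'
from h import *
from workcell import robot,imaging
import pickle
o=robot.get_obs(); p=wcam(imaging.capture("wrist"),o)
p0,o0=pickle.load(open("w4.pkl","rb"))
cv2.imwrite("pics/w12.png",cv2.resize(p["pixels"][0:50,120:370,::-1],None,fx=3.2,fy=6,interpolation=cv2.INTER_CUBIC))
R=np.array([[.9987,.0515],[-.0515,.9987]])
def c(p,uv,z): 
    w=ray(p,np.array(uv,float),z); return np.round((R.T@w)[1],4)
t=imaging.capture("top")
# top: tab & bar ends, before/after
for n,b,a,z in [("barR top",(427,270),(0,0),.08)]: pass
print("tooth L edges", c(p,[139,30],.079),c(p,[165,30],.079),"tooth M",c(p,[304.7,30],.079),c(p,[331,30],.079))
print("before tooth M", c(p0,[260.2,110],.079),c(p0,[285.5,110],.079),"L",c(p0,[99,108],.079),c(p0,[125,108],.079))
print("bar end",c(p,[345,10],.08),"stop",c(p,[350,10],.08),"before",c(p0,[298.5,80],.08),c(p0,[360,80],.08))
E
```

```text
tooth L edges 0.2098 0.1901 tooth M 0.0854 0.0657
before tooth M 0.1274 0.1081 L 0.2515 0.2312
bar end 0.056 stop 0.0523 before 0.0986 0.0527
```

View pics/w12.png

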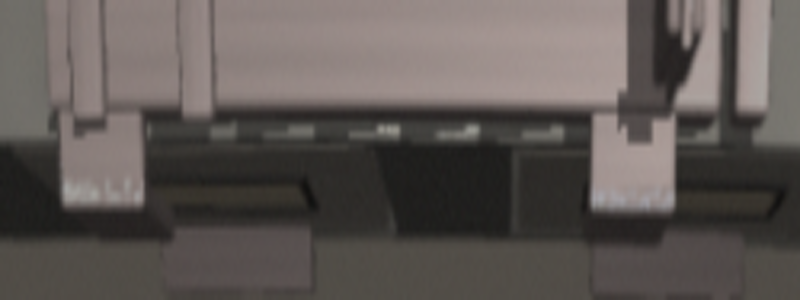

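```bash
python3 -c "
from workcell import robot;print(robot.get_obs()['t']);print(robot.job_done())"
```

```text
22.5
the job is handed in; nothing more can be done
None
```

I pushed both drawers home with the closed fingertips, left first and then right, and then pushed the lock bar across to the right. The job was handed in at 22.5 s, with the arm clear of everything.

**Drawers:** Each one ran into a firm stop, at about 24 N for the left and 28 N for the right. In the last wrist picture both fronts look flush with the case.

**Lock bar:** It stopped firmly at 19 N, with no further movement as I kept pushing. The two teeth stand before the drawer fronts. The tooth positions put the bar about 45 mm from the unlocked position. I measured only about 42 mm of travel, so it seems to have started about 3 mm along.

**Bystanders:** The tape, ring, hex adapter and arbor look unmoved in the side and top pictures.

**What disagreed:**
- **First pass at the tab:** It went over the tab without touching it. The fingertips end roughly at the TCP, not 22 mm ahead as stated. I backed up, came down 18 mm lower and pushed again.
- **Contact height on the drawers:** Because of that, the fingertips met the drawer fronts near their top edge, about 56 mm up, instead of the intended 35 mm.
- **Gap at the block:** About 4 mm still shows between the end of the bar and the small block on the case top. I judged the bar fully across from the firm stop and the tooth positions.

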